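# Seat the calibration pin in the V-groove gauge

## Task

Take the longer of the two steel calibration pins from the rest and lay it in the V-groove of the setting gauge, at least a centimetre short of the stop. Then push it along the groove until its end meets the sprung stop button, keep a gentle, steady press on it of about 8 newtons (never over 18) for about a second, and let go, leaving the pin lying in the groove with its end still against the button. Leave the short pin, the vial and the jar where they are.

Things in the scene. Friction and masses are not known exactly. Their poses are not given: they have to be found in the camera images.
- long_pin: Plain ground steel rod, 12 mm diameter, 140 mm long, about 0.1 kg, both ends alike; origin at its middle on its axis, x along its axis. It starts in one of the two places of the rest (which one changes), its axis level, 34 mm above the worktop.
- short_pin: The other steel rod: 12 mm diameter, 90 mm long; origin at its middle, x along its axis. It lies in the other place of the rest, parallel to the long pin and 72 mm from it. To be left alone.
- rest: Fixed grey pin rest: plate 62 x 120 x 6 mm with two notched bars (8 mm thick) standing across the pins, 20 mm either side of the pins' middles, so that the long pin overhangs each bar by 46 mm. Origin under the plate's centre at worktop height; pins lie along its x.
- gauge: Fixed setting gauge: dark steel V-block, 50 mm wide, x = -50 to +45 mm, top at z = 49 mm, on an aluminium plate 66 mm wide, 10 mm thick, x = -57 to +118 mm. Origin at worktop height below the groove line; x runs along the groove towards the stop, z up. 90 degree groove, open at both ends, mouth 25 mm wide; a pin lying in it has its axis at y = 0, z = 45 mm.
- groove_entry (a point): Point on the axis of a pin lying in the groove, at the block's open end away from the stop (gauge x = -50, y = 0, z = 45 mm); axes as the gauge's. The long pin sticks out here (22 to 42 mm in the end) and can be held or pushed there. Laid with its middle 15 mm from this point towards the stop it sticks out 55 mm, balances on the block and is at least 13 mm short of the button.
- stop: Fixed stop bracket on the gauge, 22 x 40 mm, 60 mm high, origin at worktop height on the groove line at gauge x = 98 mm, axes as the gauge's. Its screw, 45 mm up, carries towards the groove a steel button rounded to 6 mm radius; knurled knob at the other end. The button's face is 30 to 50 mm before the origin (gauge x = 48 to 68 mm): set differently each time, not reported, to be felt.
- stop_axis (a point): Point on the screw's axis inside the bracket, 45 mm above the worktop (gauge x = 98 mm). The screw's setting holds; its button sits on a damped spring that gives about 1 mm per 6 N, up to 4 mm, and slowly pushes the pin back with it when the push is taken off. Pushing in fast adds about 1.5 N per 10 mm/s.
- vial: Small glass vial with a cream cap, 17 mm diameter, 52 mm high, loose; origin at the centre of its underside. A bystander.
- jar: White powder jar, 38 mm diameter, 50 mm high, loose; origin at the centre of its underside. A bystander.

How it is judged (in metres and radians):
On the way, in this order (a step that is already met when the one before it is completed fails the run):
1. the long pin lies in the groove with its end more than 8 mm short of the stop button (y of long_pin in the frame of gauge between -0.003 and 0.003 m and z of long_pin in the frame of gauge between 0.042 and 0.048 m and angle between the x axis of long_pin and the x axis of gauge, either way round below 0.05 rad and x of long_pin in the frame of gauge above -0.05 m and distance between long_pin and stop_button above 0.084 m), for 0.2 s.
2. lying in the groove, the pin is pressed against the stop button with 5 to 12 N for half a second (y of long_pin in the frame of gauge between -0.003 and 0.003 m and z of long_pin in the frame of gauge between 0.042 and 0.048 m and angle between the x axis of long_pin and the x axis of gauge, either way round below 0.05 rad and x of long_pin in the frame of gauge above -0.05 m and contact force between long_pin and stop between 5 and 12 N), for 0.5 s.
At the end, for the whole second after the job is handed in: The long pin lies at rest in the V-groove (axis within 3 mm of the groove's line and height, aligned within 0.05 rad) with its end within 2 mm of the stop button (y of long_pin in the frame of gauge between -0.003 and 0.003 m and z of long_pin in the frame of gauge between 0.042 and 0.048 m and angle between the x axis of long_pin and the x axis of gauge, either way round below 0.05 rad and x of long_pin in the frame of gauge above -0.05 m and distance between long_pin and stop_button below 0.078 m and linear speed of long_pin below 0.01 m/s); the robot touches nothing.
It fails at once if the pin is pressed against the stop with more than 18 N (contact force between long_pin and stop above 18 N).
It fails at once if the short pin is moved more than 20 mm (distance of short_pin from where it was at the start of the episode above 0.02 m).
It fails at once if the vial is moved more than 20 mm or tipped (distance of vial from where it was at the start of the episode above 0.02 m or angle between vial's own z axis and vertical above 0.5 rad).
It fails at once if the jar is moved more than 20 mm or tipped (distance of jar from where it was at the start of the episode above 0.02 m or angle between jar's own z axis and vertical above 0.5 rad).
It also fails if it takes over 58 s, if anything falls off the work surface, if the arm or the gripper's body presses on something with over 40 N, if the wrist force passes 120 N, or if a joint passes its speed limit or range.

## Robot

A 7-joint arm with a two-finger parallel gripper is mounted at the origin on a cart in front of the work surface, level with it; the furniture and walls round the work are solid. World frame = base frame: x ahead of the robot, y to its left, z up, the work surface at z = 0. Lengths are in m, angles in degrees, forces in N, time in s.
With the tool pointing down it reaches from about 0.425 to 0.975 m from the base axis. Payload 16.7 kg.
Tool frame: the origin (TCP) lies at the very end of the fingers, on their centre line; the grasp point (between the pads) lies 19 mm behind it; z points along the fingers, y is the line along which they close (so a half turn about z gives the same grasp; the last joint's range is limited). The gripper opens to 85 mm and grips with 20 to 120 N. Pads are 22 mm wide; open, the fingers measure 114 mm over their backs; the gripper's body (76 mm by 85 mm) begins 54 mm behind the grasp point. The pads swing forward as they close: fully open they stand 13 mm farther back than shut.
Start: joints at [65.231, 24.414, 4.234, 92.017, -1.954, 63.644, -3.845], TCP at [0.188, -0.648, 0.231] pointing down, gripper open.
Joint ranges: [-163.25, 163.25], [-28.42, 122.38], [-70.27, 78.77], [12.13, 141.07], [-58.53, 238.53], [9.26, 117.41], [-156.51, 156.51]. Speed limits (degrees/s): [108.29, 108.29, 136.94, 136.94, 172.46, 172.46, 172.46].

## Interface

Orientations are given as a 3x3 rotation matrix whose columns are the frame's x, y, z axes.
In Python, from bench import sense, snapshot, close_job gives the robot as it stands.
- The arm moves only by the tool jog_arm, never from a script. Its argument "deltas" is a list of rows, each a list of 3 entries, a list of its own where there are three numbers: the finger opening in cm, from 0 to 8.54, then the shift along the tool's x, y, z in cm, then the turn about the tool's z in degrees. A call has 1 to 20 rows; each row shifts and turns the commanded pose from where the row before left it, along the tool's axes as they then stand; what a row does not reach is not made up. A row lasts 1/10 s, in which the tool goes at most 50 mm and 8.59 degrees, less where a joint would pass 70% of its speed; a pose out of reach is approached as far as the arm can. A call is refused whole if a number of a shift passes 5 or a number of a turn 8.59, either way. A call with a gripper value outside its range is refused whole. The fingers move at their own pace and stop on an object; "force" is the grip in N (left out, the last holds). Time passes only in rows, so rows that do not move let the fingers close. It gives the time, the measured TCP pose, the force, the opening and the grip force at its end, in the units of the state.
- sense(): the state, without advancing time (a new reading comes with each control period).
- snapshot(name): name is "scene" or "top"; returns a dict with "frame" (480x640x3 uint8, red, green, blue), "fx", "fy", "cx", "cy" (pixels), "R" (3x3) and "t" (3): a world point X has camera coordinates R X + t. Camera axes: x right, y down, z forward; pixel columns grow to the right and rows downward; lengths in m; the calibration is good to about 2 mm. A picture is of the moment at which its call begins. There is no depth.
- close_job(): hands the job in; it is judged then, once.
The state is a dict: "time_s": time; "joint_positions": joint angles; "qd": joint speeds; "joint_torque": joint torques, N m; "tool_pos": TCP position; "tcp_rot": TCP orientation; "force": force on the tool from outside, world axes, zero at the start; "torque": the same for the moment, N m; "grip_width": finger opening in m; "finger_force": force on a finger pad.
Only numpy, scipy, OpenCV 4.12 (cv2) and the standard library are available. Lean on these libraries where they do the work, as an engineer would, in place of code of your own. Each camera call takes 0.05 s, during which the arm holds its last target. There are 200 camera calls.

## Working session

There is one attempt and no reset: what is moved stays moved. The work goes in short steps, Python scripts to look and compute and a tool call to move; the robot and the scene stay as the last step left them, time stands still between calls to the robot, and variables do not carry over. Pictures are saved under pics/ and viewed, at most 10 in all, crops included, and the job is handed in when it is done.

Besides the shell and the picture viewer there is one more tool, called after "Call:" in YAML: its name, and indented under it one key for each argument. jog_arm: Moves the arm, as the interface text tells. Its arguments: {"type":"object","properties":{"deltas":{"type":"array","items":{"type":"array"}},"force":{"type":"number"}},"required":["deltas"]}

```bash
mkdir -p pics
python3 - <<'E'
from bench import sense,snapshot
import cv2,numpy as np
s=sense();print({k:np.round(v,3).tolist() for k,v in s.items()})
for n in("scene","top"):
    d=snapshot(n);cv2.imwrite(f"pics/{n}0.png",d["frame"][:,:,::-1]);print(n,d["fx"],d["cx"],d["cy"],np.round(d["R"],3).tolist(),np.round(d["t"],3), -np.array(d["R"]).T@d["t"])
E
```

```text
{'time_s': 0.0, 'joint_positions': [65.231, 24.451, 4.23, 92.055, -1.953, 63.642, -3.844], 'qd': [-0.047, -0.011, -0.06, 0.035, 0.096, -0.002, 0.027], 'joint_torque': [-0.001, -94.983, 3.76, -46.352, 0.019, 0.01, 0.0], 'tool_pos': [0.188, -0.648, 0.231], 'tcp_rot': [[0.96, 0.279, -0.0], [0.279, -0.96, 0.001], [-0.0, -0.001, -1.0]], 'force': [-0.449, 0.288, 0.618], 'torque': [-0.003, 0.014, -0.023], 'finger_force': 0.0, 'grip_width': 0.085}
scene 503.90747700416415 315.70811597548794 243.34653780898137 [[0.778, -0.628, -0.005], [-0.338, -0.411, -0.847], [0.529, 0.661, -0.532]] [-0.236  0.349  0.421] [ 0.07881965 -0.28242404  0.51837795]
top 549.7379242127353 314.8642087708541 243.14583210679515 [[0.028, -0.999, -0.015], [-0.993, -0.026, -0.118], [0.117, 0.018, -0.993]] [0.254 0.529 0.895] [0.41312932 0.2512063  0.9552042 ]
```

View pics/scene0.png

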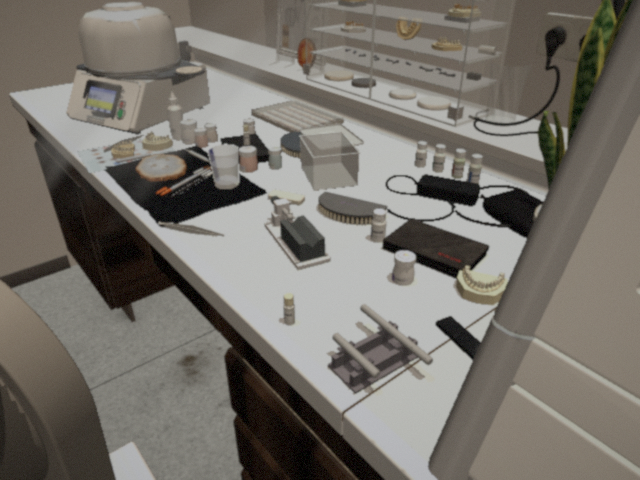

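View pics/top0.png

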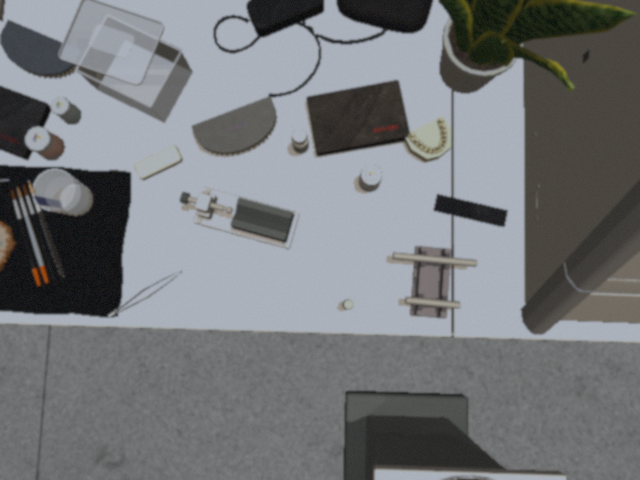

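The top view shows the long pin at the upper place of the rest (cols 390–477, row ~260) and the short pin at row ~302. The gauge block is at about (264,220), with the stop to its left at (207,205). The jar is at (370,178) and the vial at (347,305). I'll enlarge for sharper picks.

Run:
```python
import cv2
a=cv2.imread("pics/top0.png")
g=cv2.resize(a[175:260,170:310],None,fx=5.5,fy=5.5,interpolation=cv2.INTER_CUBIC)
r=cv2.resize(a[235:325,380:485],None,fx=6,fy=6,interpolation=cv2.INTER_CUBIC)
cv2.imwrite("pics/g.png",g);cv2.imwrite("pics/r.png",r)
```

```text
(no output)
```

View pics/g.png

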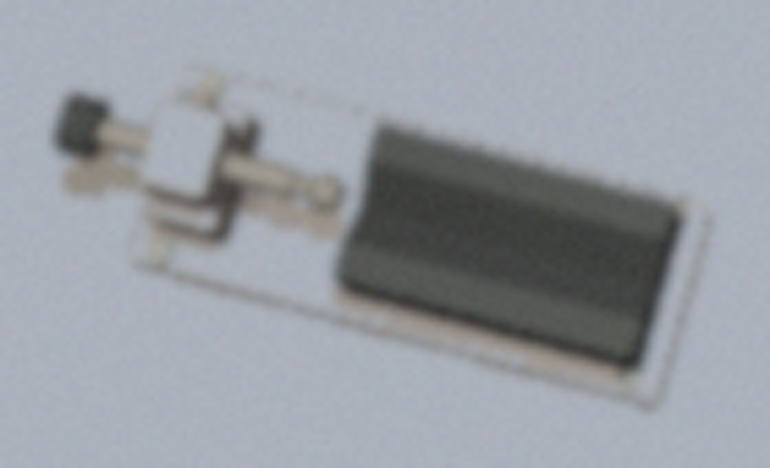

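View pics/r.png

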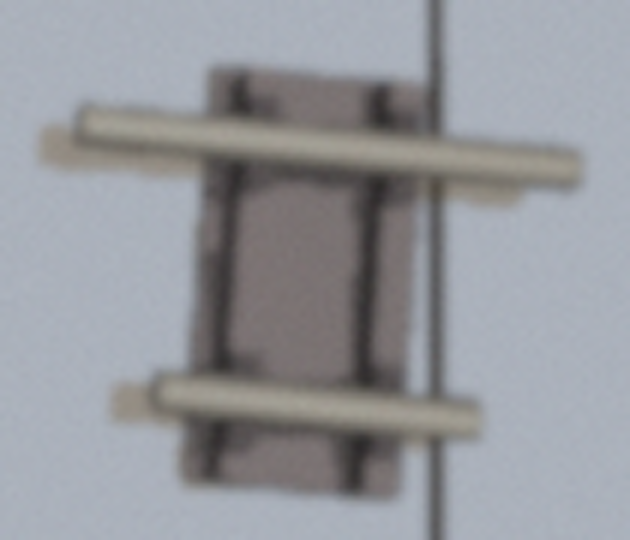

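The crops show the long pin's ends at crop (80,125) and (580,168), and the short pin's at (155,390) and (480,419). The block's top corners are at about (378,128), (678,203), (632,360) and (342,280), the button at (325,190) and the knob at (82,125). The plate corners are clear too.

```bash
cat > h.py <<'E'
import numpy as np
from bench import sense,snapshot
def ray(d,u,v,z):
    R=np.array(d["R"]);c=-R.T@np.array(d["t"])
    w=R.T@np.array([(u-d["cx"])/d["fx"],(v-d["cy"])/d["fy"],1]);return c+w*(z-c[2])/w[2]
def proj(d,X):
    p=np.array(d["R"])@X+d["t"];return np.array([d["fx"]*p[0]/p[2]+d["cx"],d["fy"]*p[1]/p[2]+d["cy"]])
E
python3 - <<'E'
from h import *
import cv2
d=snapshot("top");sc=snapshot("scene")
G=lambda p,z:ray(d,(p[0]+.5)/5.5-.5+170,(p[1]+.5)/5.5-.5+175,z)
P=lambda p,z:ray(d,(p[0]+.5)/6-.5+380,(p[1]+.5)/6-.5+235,z)
def dump(n,X):
    print(n,np.round(1000*np.array(X)).astype(int).tolist(),"scene",[np.round(proj(sc,x)).astype(int).tolist() for x in X])
L=[P(p,.034) for p in((80,125),(580,168))];S=[P(p,.034) for p in((155,390),(480,419))]
B=[G(p,.049) for p in((378,128),(678,203),(632,360),(342,280))]
Q=[G(p,.010) for p in((195,70),(710,212),(655,405),(135,262))]
K=[G(p,.045) for p in((325,190),(82,125))]
for n,X in zip("LSBQK",(L,S,B,Q,K)):dump(n,X)
N=np.linalg.norm
print("lens",N(L[0]-L[1]),N(S[0]-S[1]),[N(B[i]-B[i-1]) for i in range(4)],[N(Q[i]-Q[i-1]) for i in range(4)])
for n,a in(("L",L[0]-L[1]),("S",S[0]-S[1]),("B",B[0]-B[1]+B[3]-B[2]),("Q",Q[0]-Q[1]+Q[3]-Q[2]),("K",K[1]-K[0])):print(n,np.degrees(np.arctan2(a[1],a[0])))
print("Lmid",(L[0]+L[1])/2,"Bc",sum(B)/4,"Qc",sum(Q)/4)
a=Q[0]-Q[1]+Q[3]-Q[2];a[2]=0;a/=N(a)
print("origin from block",sum(B)/4+.0025*a,"from plate",sum(Q)/4-.0305*a, "button along from Q",(K[0]-sum(Q)/4+.0305*a)@a)
o=[ray(d,347,303,.052),ray(d,370,172,.05)];print("vial,jar",o)
cv2.imwrite("pics/s.png",cv2.resize(sc["frame"][185:395,255:455,::-1],None,fx=2.8,fy=2.8,interpolation=cv2.INTER_CUBIC))
E
```

```text
L [[505, 137, 34], [496, -3, 34]] scene [[363, 306], [431, 360]]
S [[431, 115, 34], [426, 25, 34]] scene [[335, 334], [378, 373]]
B [[593, 399, 49], [572, 306, 49], [524, 319, 49], [546, 408, 49]] scene [[303, 214], [325, 237], [299, 243], [280, 220]]
Q [[618, 465, 10], [577, 298, 10], [515, 314, 10], [556, 480, 10]] scene [[293, 215], [330, 256], [297, 265], [264, 222]]
K [[574, 415, 45], [593, 491, 45]] scene [[290, 216], [275, 199]]
lens 0.13948061382370125 0.08985608443688277 [np.float64(0.04800539469387048), np.float64(0.09477227461181137), np.float64(0.04999535733417007), np.float64(0.09169171111721534)] [np.float64(0.06449898205463805), np.float64(0.17129081251764594), np.float64(0.06385264569650567), np.float64(0.1716611559843079)]
L 86.58851366470023
S 86.51755261264677
B 76.66726916107251
Q 76.00171039663304
K 76.40486179010671
Lmid [0.50042565 0.06697925 0.034     ] Bc [0.5588922  0.35778615 0.049     ] Qc [0.56634198 0.38926328 0.01      ]
origin from block [0.55949693 0.3602119  0.049     ] from plate [0.55896424 0.35966904 0.01      ] button along from Q 0.0571728563144404
vial,jar [array([0.42277346, 0.21268627, 0.052     ]), array([0.64283495, 0.17867594, 0.05      ])]
```

View pics/s.png

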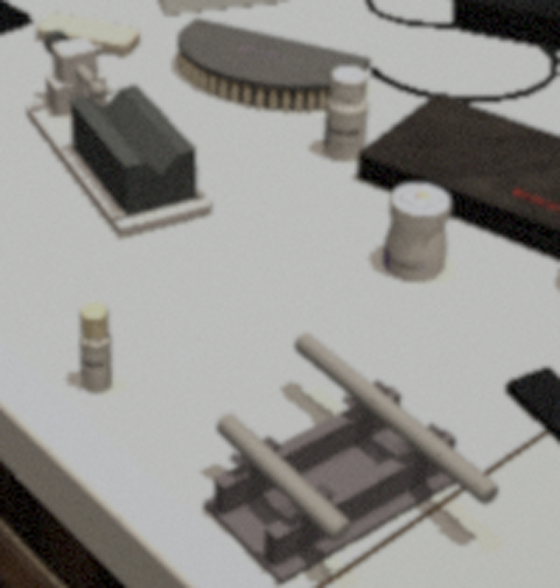

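The scene view agrees with the rays: the long pin's left end is at (363,307), and the block and vial sit where predicted. A grey pole lies near my path, with its end at top (537,325) / scene (448,472) and a band at top (567,280) / scene (515,332). I'll triangulate it and compute the targets.

Run:
```python
from h import *
import cv2
d=snapshot("top");s=snapshot("scene")
def tri(a,b):
    M=[]
    n=[]
    for c,p in((d,a),(s,b)):
        M.append(np.hstack([c["R"],np.array(c["t"])[:,None]]));n.append(np.array([[(p[0]-c["cx"])/c["fx"]],[(p[1]-c["cy"])/c["fy"]]]))
    X=cv2.triangulatePoints(M[0],M[1],n[0],n[1]);X=(X[:3]/X[3]).ravel();return X.round(3),proj(d,X).round(),proj(s,X).round()
print(tri((537,325),(448,472)),tri((567,280),(515,332)),tri((347,303),(289,296)))
print(ray(d,537,325,0),ray(s,448,472,0))
```

```text
(array([ 0.397, -0.111,  0.013]), array([538., 324.]), array([446., 472.])) (array([ 0.47 , -0.103,  0.166]), array([572., 275.]), array([505., 334.])) (array([0.423, 0.212, 0.047]), array([347., 303.]), array([289., 296.]))
[ 0.39510721 -0.11471106  0.        ] [ 0.40666882 -0.10777271  0.        ]
```

```bash
python3 - <<'E'
from h import *
d=snapshot("top");s=snapshot("scene")
def pl(c,a,b):
    R=np.array(c["R"]);o=-R.T@c["t"];w=[R.T@np.array([(p[0]-c["cx"])/c["fx"],(p[1]-c["cy"])/c["fy"],1]) for p in(a,b)]
    n=np.cross(*w);n/=np.linalg.norm(n);return n,n@o
n1,k1=pl(d,(538,322),(640,212));n2,k2=pl(s,(453,470),(604,0))
for z in(0,.1,.2,.3,.4,.6,.8):
    A=np.array([n1[:2],n2[:2]]);x=np.linalg.solve(A,[k1-n1[2]*z,k2-n2[2]*z]);X=np.array([*x,z]);print(z,x.round(3),proj(d,X).round(),proj(s,X).round())
E
python3 - <<'E'
import cv2
a=cv2.imread("pics/top0.png");b=cv2.imread("pics/scene0.png")
r=cv2.hconcat([cv2.resize(a[140:360,480:640],(400,550)),cv2.resize(b[260:480,400:560],(400,550))])
cv2.imwrite("pics/p.png",r)
E
```

```text
0 [ 0.399 -0.116] [538. 323.] [449. 481.]
0.1 [ 0.433 -0.107] [556. 302.] [476. 399.]
0.2 [ 0.466 -0.098] [580. 277.] [505. 307.]
0.3 [ 0.499 -0.089] [610. 244.] [539. 204.]
0.4 [ 0.532 -0.079] [651. 200.] [576.  86.]
0.6 [ 0.599 -0.061] [797.  43.] [ 670. -204.]
0.8 [ 0.665 -0.043] [1252. -448.] [ 798. -603.]
```

View pics/p.png

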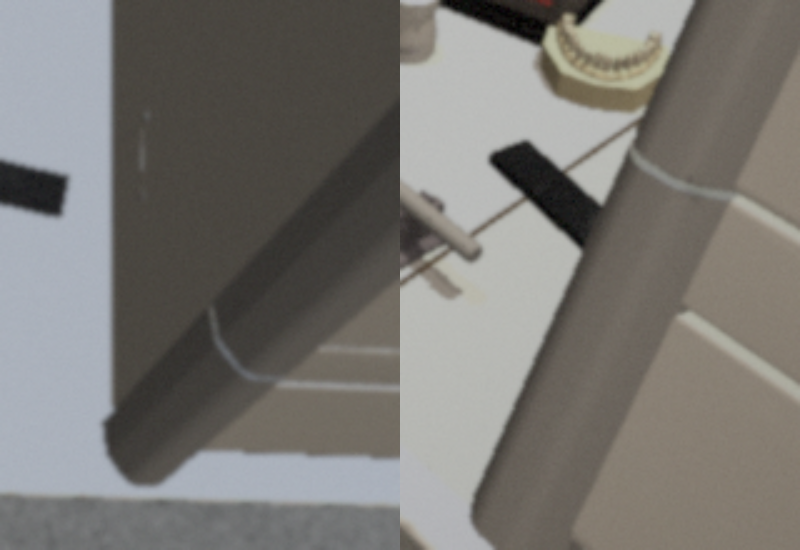

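The grey "pole" is the rounded front corner of a tall cabinet on the worktop, at about x=0.40, y=−0.115. I must pass in front of it at small x. Turn first, so that tool x ≈ world y and tool y ≈ world x.

Call:
jog_arm:
  deltas:
    - [5,[0,0,0],-7.8]
    - [5,[0,0,0],-7.8]
    - [5,[0,0,0],-7.8]
    - [5,[0,0,0],-7.8]
    - [5,[0,0,0],-7.8]
    - [5,[0,0,0],-7.8]
    - [5,[0,0,0],-7.8]
    - [5,[0,0,0],-7.8]
    - [5,[0,0,0],-7.8]
    - [5,[3.5,0.5,0],0]
    - [5,[3.5,0.5,0],0]
    - [5,[3.5,0.5,0],0]
    - [5,[3.5,0.5,0],0]
  force: 40

```text
time_s: 1.7
tool_pos: [0.2171, -0.5083, 0.2313]
tcp_rot: [[0.063, 0.998, 0.0], [0.998, -0.063, -0.0], [-0.0, 0.0, -1.0]]
force: [1.3, 0.3, -0.4]
grip_width: 0.0501
finger_force: 0.0
```

```bash
cat >> h.py <<'E'
def st():
    s=sense();R=np.array(s["tcp_rot"]);print(round(s["time_s"],2),"tcp",np.round(np.array(s["tool_pos"])*1000,1),"yaw",np.degrees(np.arctan2(R[1,0],R[0,0])).round(2),"z",R[:,2].round(3),"q",np.round(s["joint_positions"],1),"F",np.round(s["force"],2),"w",round(s["grip_width"]*1000,1),"ff",round(float(np.max(s["finger_force"])),1))
    return s
def to(x,y,z):
    s=sense();print("tool-axis shift cm",(100*np.array(s["tcp_rot"]).T@(np.array([x,y,z])-s["tool_pos"])).round(2))
E
python3 -c "
from h import *
st()"
```

```text
1.7 tcp [ 217.1 -508.3  231.3] yaw 86.39 z [ 0. -0. -1.] q [ 71.1  13.7 -12.8 107.2   3.5  59.6  53.3] F [ 1.34  0.34 -0.35] w 50.1 ff 0.0
```

Call:
jog_arm:
  deltas:
    - [5,[3.5,0.3,0],0]
    - [5,[3.5,0.3,0],0]
    - [5,[3.5,0.3,0],0]
    - [5,[3.5,0.3,0],0]
    - [5,[3.5,0.3,0],0]
    - [5,[3.5,0.3,0],0]

```text
time_s: 2.3
tool_pos: [0.2483, -0.2999, 0.2314]
tcp_rot: [[0.063, 0.998, 0.0], [0.998, -0.063, -0.0], [-0.0, 0.0, -1.0]]
force: [1.0, 1.1, 0.8]
grip_width: 0.0501
finger_force: 0.0
```

```bash
python3 -c "
from h import *
st()"
```

```text
2.3 tcp [ 248.3 -299.9  231.4] yaw 86.39 z [ 0. -0. -1.] q [ 62.9  -2.2 -21.1 124.9  -0.9  57.1  38.6] F [0.98 1.09 0.75] w 50.1 ff 0.0
```

Call:
jog_arm:
  deltas:
    - [5,[3.3,0.4,-1.2],0]
    - [5,[3.3,0.4,-1.2],0]
    - [5,[3.3,0.4,-1.2],0]
    - [5,[3.3,0.4,-1.2],0]
    - [5,[3.3,0.4,-1.2],0]

```text
time_s: 2.8
tool_pos: [0.2786, -0.1364, 0.2919]
tcp_rot: [[0.063, 0.998, 0.0], [0.998, -0.063, -0.001], [-0.001, 0.0, -1.0]]
force: [-0.2, 0.4, 0.3]
grip_width: 0.0502
finger_force: 0.0
```

```bash
python3 -c "
from h import *
st()"
```

```text
2.8 tcp [ 278.6 -136.4  291.9] yaw 86.4 z [ 0.    -0.001 -1.   ] q [ 55.4 -15.9 -32.1 126.6  -9.   67.2  24.2] F [-0.22  0.38  0.32] w 50.2 ff 0.0
```

Call:
jog_arm:
  deltas:
    - [5,[3.3,0.2,0],0]
    - [5,[3.3,0.2,0],0]
    - [5,[3.3,0.2,0],0]
    - [5,[3.3,0.2,0],0]
    - [5,[3.3,0.3,0],0]
    - [5,[3.3,1.5,0],0]
    - [5,[2,3,0],0]
    - [5,[0,3,0],0]
    - [5,[0,3,0],0]

```text
time_s: 3.7
tool_pos: [0.4095, 0.0729, 0.2921]
tcp_rot: [[0.063, 0.998, 0.003], [0.998, -0.063, -0.002], [-0.001, 0.003, -1.0]]
force: [-1.3, -1.8, -0.4]
grip_width: 0.0501
finger_force: 0.0
```

```bash
python3 -c "
from h import *
st();to(.498,.025,.1)"
```

```text
3.7 tcp [409.5  72.9 292.1] yaw 86.41 z [ 0.003 -0.002 -1.   ] q [ 53.9  -2.2 -68.7 115.7  -2.1  65.  -17.6] F [-1.3  -1.76 -0.44] w 50.1 ff 0.0
tool-axis shift cm [-4.19  9.08 19.24]
```

Call:
jog_arm:
  deltas:
    - [5,[-0.7,1.5,1],0]
    - [5,[-0.7,1.5,2],0]
    - [5,[-0.7,1.5,2.5],0]
    - [5,[-0.7,1.5,2.5],0]
    - [5,[-0.7,1.5,2.5],0]
    - [5,[-0.7,1.5,2],0]
    - [5,[0,0,0],0]

```text
time_s: 4.4
tool_pos: [0.4952, 0.024, 0.1639]
tcp_rot: [[0.064, 0.998, -0.003], [0.998, -0.064, 0.001], [0.001, -0.003, -1.0]]
force: [0.7, -0.1, -0.0]
grip_width: 0.05
finger_force: 0.0
```

```bash
python3 -c "
from h import *
st();to(.498,.025,.015)
import cv2
d=snapshot('top');cv2.imwrite('pics/t2.png',cv2.resize(d['frame'][215:345,360:520,::-1],None,fx=4.5,fy=4.5,interpolation=2))
print(proj(d,np.array([.498,.025,.034])))"
```

```text
4.4 tcp [495.2  24.  163.9] yaw 86.33 z [-0.003  0.001 -1.   ] q [ 40.6  22.4 -60.5 115.7  23.6  55.4 -35.5] F [ 0.67 -0.05 -0.01] w 50.0 ff 0.0
tool-axis shift cm [ 0.1   0.32 14.89]
[459.65759629 261.11067404]
```

View pics/t2.png

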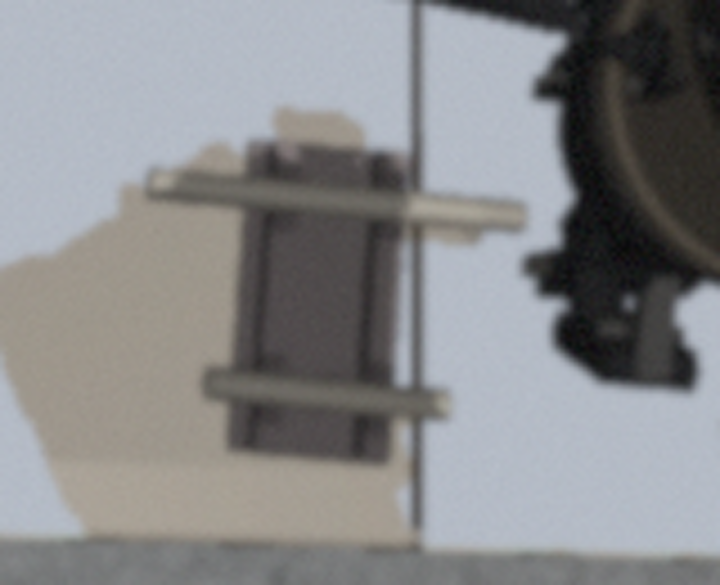

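The picture shows both pins undisturbed (long pin from crop (150,183) to (525,213)), with the open gripper hanging clear to the right. Descending.

Call:
jog_arm:
  deltas:
    - [5,[0.1,0.3,1],0]
    - [5,[0,0,1.5],0]
    - [5,[0,0,2],0]
    - [5,[0,0,2],0]
    - [5,[0,0,2],0]
    - [5,[0,0,2],0]
    - [5,[0,0,1.5],0]
    - [5,[0,0,1],0]
    - [5,[0,0,1],0]
    - [5,[0,0,0.7],0]
    - [5,[0,0,0],0]
    - [5,[0,0,0],0]

```text
time_s: 5.65
tool_pos: [0.4985, 0.0258, 0.0196]
tcp_rot: [[0.063, 0.998, 0.0], [0.998, -0.063, 0.0], [0.0, 0.0, -1.0]]
force: [-0.2, 0.4, 0.4]
grip_width: 0.0502
finger_force: 0.0
```

```bash
python3 -c "
from h import *
st();to(.498,.025,.016)"
```

```text
5.65 tcp [498.5  25.8  19.6] yaw 86.4 z [ 0.  0. -1.] q [ 29.3  34.4 -48.9 121.   39.6  41.9 -49.2] F [-0.21  0.38  0.35] w 50.2 ff 0.0
tool-axis shift cm [-0.08 -0.04  0.36]
```

Call:
jog_arm:
  deltas:
    - [5,[0,0,0.4],0]
    - [3,[0,0,0],0]
    - [1.8,[0,0,0],0]
    - [1.4,[0,0,0],0]
    - [1,[0,0,0],0]
    - [0.8,[0,0,0],0]
    - [0.8,[0,0,0],0]
    - [0.8,[0,0,0],0]
    - [0.8,[0,0,0],0]
    - [0.8,[0,0,0],0]
  force: 60

```text
time_s: 6.65
tool_pos: [0.4978, 0.0257, 0.0155]
tcp_rot: [[0.063, 0.998, -0.001], [0.998, -0.063, -0.0], [-0.0, -0.001, -1.0]]
force: [-4.5, -1.1, 6.6]
grip_width: 0.0096
finger_force: 58.4
```

```bash
python3 -c "
from h import *
st()"
```

```text
6.65 tcp [497.8  25.7  15.5] yaw 86.41 z [-0.001 -0.    -1.   ] q [ 29.   34.7 -48.5 121.2  40.   41.6 -49.6] F [-4.47 -1.08  6.61] w 9.6 ff 58.4
```

Call:
jog_arm:
  deltas:
    - [0.8,[0,0,-0.5],0]
    - [0.8,[0,0,-1],0]
    - [0.8,[0,0,-1.5],0]
    - [0.8,[0,0,-2],0]
    - [0.8,[0,0,-2],0]
    - [0.8,[0,0,-1.5],0]
    - [0.8,[0,0,-0.8],0]
    - [0.8,[0,0,0],0]
    - [0.8,[0,0,0],0]

```text
time_s: 7.55
tool_pos: [0.4981, 0.0254, 0.108]
tcp_rot: [[0.063, 0.998, -0.0], [0.998, -0.063, -0.0], [-0.0, -0.0, -1.0]]
force: [0.7, 0.5, -1.7]
grip_width: 0.0101
finger_force: 58.4
```

```bash
python3 -c "
from h import *
st()
import cv2
d=snapshot('scene');cv2.imwrite('pics/s3.png',cv2.resize(d['frame'][150:400,255:535,::-1],None,fx=2.4,fy=2.4,interpolation=2))
d=snapshot('top');cv2.imwrite('pics/t3.png',cv2.resize(d['frame'][215:345,360:520,::-1],None,fx=4.5,fy=4.5,interpolation=2))"
```

```text
7.55 tcp [498.1  25.4 108. ] yaw 86.38 z [-0. -0. -1.] q [ 36.2  27.  -56.5 118.2  29.6  50.1 -40.8] F [ 0.71  0.52 -1.72] w 10.1 ff 58.4
```

View pics/s3.png

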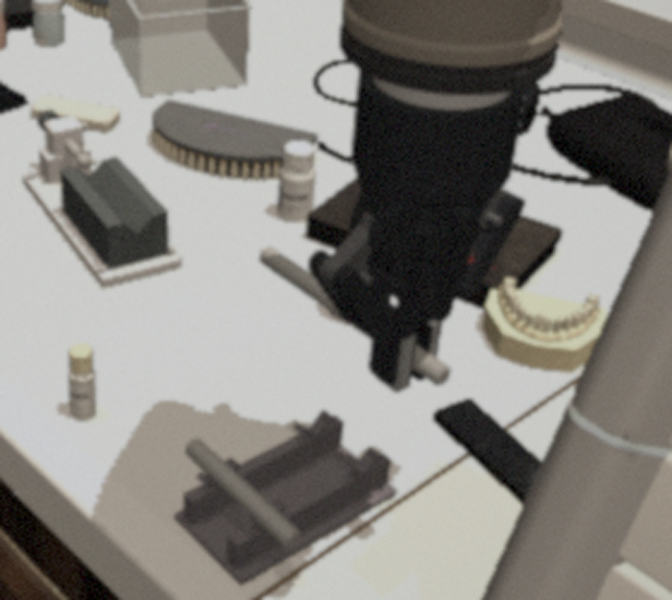

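The pin is gripped about level, with its ends at crop (268,257) and (435,370). The short pin, vial and rest are undisturbed. Turn to the groove's heading (76.3°) and check the pin's level by projection.

Call:
jog_arm:
  deltas:
    - [0.8,[0,0,0],3.4]
    - [0.8,[0,0,0],3.4]
    - [0.8,[0,0,0],3.3]
    - [0.8,[0,0,0],0]

```text
time_s: 8.05
tool_pos: [0.4979, 0.0258, 0.1078]
tcp_rot: [[0.238, 0.971, -0.001], [0.971, -0.238, 0.0], [-0.0, -0.001, -1.0]]
force: [0.4, 0.2, -0.5]
grip_width: 0.0098
finger_force: 58.4
```

```bash
python3 -c "
from h import *
s=snapshot('scene')
for z in (.117,.122,.127,.132,.137): print(z,proj(s,np.array([.505,.137,z])).round(1),proj(s,np.array([.496,-.003,z])).round(1))
print('seen',(366.7,257.1),(436,304))
st();to(.5411,.2856,.108)"
```

```text
0.117 [365.3 259.8] [438.9 311.7]
0.122 [365.5 256.8] [439.5 308.5]
0.127 [365.6 253.9] [440.  305.3]
0.132 [365.8 250.9] [440.5 302.1]
0.137 [366.  247.9] [441.  298.9]
seen (366.7, 257.1) (436, 304)
8.1 tcp [498.   25.8 107.9] yaw 76.39 z [-0.001  0.    -1.   ] q [ 34.5  26.1 -54.2 118.2  28.   49.3 -49.5] F [-0.18  0.23 -0.41] w 9.8 ff 58.4
tool-axis shift cm [ 2.626e+01 -1.920e+00 -2.000e-02]
```

Call:
jog_arm:
  deltas:
    - [0.8,[1,0,0],0]
    - [0.8,[2,-0.1,0],0]
    - [0.8,[3,-0.3,0],0]
    - [0.8,[3,-0.3,0],0]
    - [0.8,[3,-0.3,0],0]
    - [0.8,[3,-0.3,0],0]
    - [0.8,[3,-0.2,0],0]
    - [0.8,[3,-0.2,0],0]
    - [0.8,[2.5,-0.1,0],0]
    - [0.8,[1.8,-0.1,0],0]
    - [0.8,[1,0,0],0]
    - [0.8,[0,0,0],0]
    - [0.8,[0,0,0],0]
    - [0.8,[0,0,0],0]

```text
time_s: 9.5
tool_pos: [0.5421, 0.2845, 0.1082]
tcp_rot: [[0.238, 0.971, -0.0], [0.971, -0.238, -0.001], [-0.001, -0.0, -1.0]]
force: [-0.3, 0.2, -1.0]
grip_width: 0.0101
finger_force: 58.5
```

```bash
python3 -c "
from h import *
st();to(.5411,.2856,.0265)
import cv2
d=snapshot('top');cv2.imwrite('pics/t4.png',cv2.resize(d['frame'][160:290,180:350,::-1],None,fx=4.5,fy=4.5,interpolation=2))
d=snapshot('scene');cv2.imwrite('pics/s4.png',cv2.resize(d['frame'][150:310,230:430,::-1],None,fx=3.7,fy=3.7,interpolation=2))"
```

```text
9.5 tcp [542.1 284.5 108.2] yaw 76.24 z [-0.    -0.001 -1.   ] q [  3.9  35.4 -50.9 103.9  32.6  56.6 -74.4] F [-0.35  0.2  -1.  ] w 10.1 ff 58.5
tool-axis shift cm [ 0.09 -0.13  8.17]
```

View pics/t4.png

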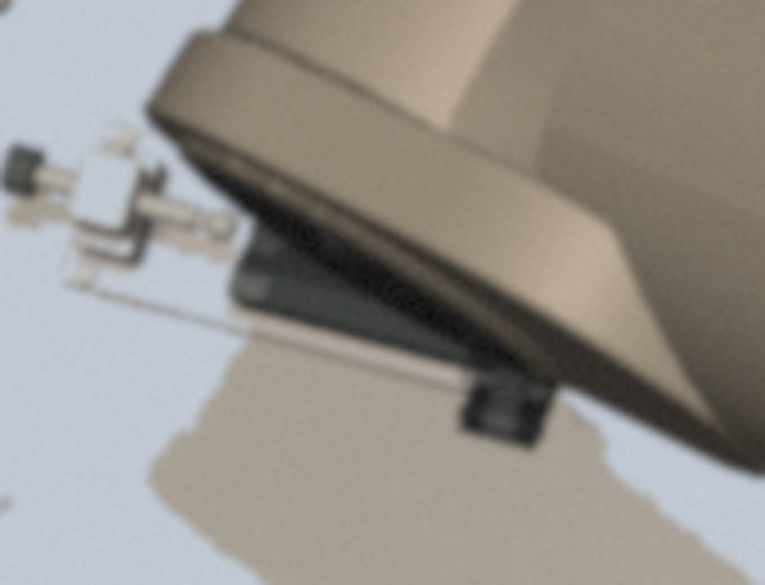

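The top view shows the wrist hiding the pin, the gripper finger at crop (505,410), and the gauge and button (215,222) untouched. I'll descend by feel.

Call:
jog_arm:
  deltas:
    - [0.8,[0.1,-0.1,0.5],0]
    - [0.8,[0,0,1],0]
    - [0.8,[0,0,1.5],0]
    - [0.8,[0,0,1.5],0]
    - [0.8,[0,0,1.2],0]
    - [0.8,[0,0,0.8],0]
    - [0.8,[0,0,0.5],0]
    - [0.8,[0,0,0],0]
    - [0.8,[0,0,0],0]

```text
time_s: 10.5
tool_pos: [0.5415, 0.2872, 0.0387]
tcp_rot: [[0.237, 0.972, 0.0], [0.972, -0.237, 0.0], [0.0, 0.0, -1.0]]
force: [0.4, -0.2, -1.0]
grip_width: 0.01
finger_force: 58.5
```

```bash
python3 -c "
from h import *
st();to(.5411,.2856,.0265);print(np.round(sense()['torque'],2))"
```

```text
10.5 tcp [541.5 287.2  38.7] yaw 76.31 z [ 0.  0. -1.] q [  0.9  40.2 -47.2 106.   37.7  50.7 -78.3] F [ 0.43 -0.24 -1.04] w 10.0 ff 58.5
tool-axis shift cm [-0.17 -0.    1.22]
[-0.01  0.   -0.  ]
```

Call:
jog_arm:
  deltas:
    - [0.8,[-0.15,0,0.2],0]
    - [0.8,[0,0,0.2],0]
    - [0.8,[0,0,0.2],0]
    - [0.8,[0,0,0.2],0]
    - [0.8,[0,0,0],0]
    - [0.8,[0,0,0],0]

```text
time_s: 11.1
tool_pos: [0.541, 0.2855, 0.0303]
tcp_rot: [[0.237, 0.972, -0.0], [0.972, -0.237, 0.0], [0.0, -0.0, -1.0]]
force: [-0.4, -0.0, -2.3]
grip_width: 0.0102
finger_force: 58.5
```

```bash
python3 -c "
from h import *
st();to(.5411,.2856,.0265);print(np.round(sense()['torque'],2))"
```

```text
11.1 tcp [541.  285.5  30.3] yaw 76.3 z [-0.  0. -1.] q [  0.7  40.7 -46.7 106.3  38.3  50.  -78.7] F [-0.44 -0.04 -2.28] w 10.2 ff 58.5
tool-axis shift cm [0.01 0.01 0.38]
[-0.03 -0.02 -0.03]
```

Call:
jog_arm:
  deltas:
    - [0.8,[0,0,0.1],0]
    - [0.8,[0,0,0.1],0]
    - [0.8,[0,0,0],0]
    - [0.8,[0,0,0],0]

```text
time_s: 11.5
tool_pos: [0.541, 0.2855, 0.0284]
tcp_rot: [[0.237, 0.972, 0.0], [0.972, -0.237, 0.0], [0.0, 0.0, -1.0]]
force: [-0.6, 0.0, -1.5]
grip_width: 0.0099
finger_force: 58.5
```

```bash
python3 -c "
from h import *
import cv2
st();print(np.round(sense()['torque'],2))
d=snapshot('scene');cv2.imwrite('pics/s5.png',cv2.resize(d['frame'][180:290,240:380,::-1],None,fx=5,fy=5,interpolation=2))
a=np.array([.2368,.9716,0]);o=np.array([.5592,.3599,.045])
print([(proj(d,o+x*a).round(1),((proj(d,o+x*a)-[240,180])*5).round()) for x in(-.105,-.05,.035,.045)])"
```

```text
11.5 tcp [541.  285.5  28.4] yaw 76.3 z [ 0.  0. -1.] q [  0.6  40.9 -46.6 106.4  38.5  49.8 -78.8] F [-0.65  0.03 -1.49] w 9.9 ff 58.5
[-0.04  0.   -0.03]
[(array([326.3, 258. ]), array([431., 390.])), (array([312.5, 242.4]), array([363., 312.])), (array([293.7, 221. ]), array([269., 205.])), (array([291.7, 218.7]), array([258., 193.]))]
```

View pics/s5.png

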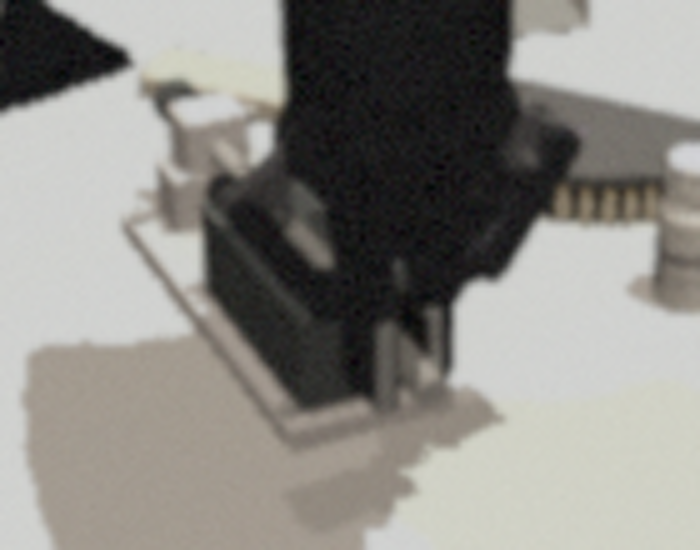

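The view shows the pin over the groove (visible at crop (310,240)) with its rear end at (430,375), about 2 mm above the predicted seated position. Lower the rest.

Call:
jog_arm:
  deltas:
    - [0.8,[0,0,0.1],0]
    - [0.8,[0,0,0.1],0]
    - [0.8,[0,0,0],0]
    - [0.8,[0,0,0],0]

```text
time_s: 11.95
tool_pos: [0.5412, 0.2855, 0.0265]
tcp_rot: [[0.237, 0.972, 0.0], [0.972, -0.237, 0.0], [0.0, 0.0, -1.0]]
force: [0.3, -0.7, 0.6]
grip_width: 0.01
finger_force: 58.7
```

```bash
python3 -c "
from h import *
st();print(np.round(sense()['torque'],2))"
```

```text
11.95 tcp [541.2 285.5  26.5] yaw 76.29 z [ 0.  0. -1.] q [  0.5  41.  -46.4 106.4  38.6  49.7 -79. ] F [ 0.32 -0.7   0.55] w 10.0 ff 58.7
[ 0.02 -0.21 -0.04]
```

Call:
jog_arm:
  deltas:
    - [1.2,[0,0,0],0]
    - [1.5,[0,0,0],0]
    - [1.8,[0,0,0],0]
    - [2.2,[0,0,0],0]
    - [2.5,[0,0,0],0]
    - [2.5,[0,0,0],0]
    - [2.5,[0,0,0],0]
    - [2.5,[0,0,0],0]
  force: 20

```text
time_s: 12.75
tool_pos: [0.541, 0.2855, 0.0263]
tcp_rot: [[0.237, 0.972, -0.0], [0.972, -0.237, -0.0], [-0.0, -0.0, -1.0]]
force: [0.7, -0.9, 0.4]
grip_width: 0.0253
finger_force: 0.0
```

```bash
python3 -c "
from h import *
st();print(np.round(sense()['torque'],2))"
```

```text
12.75 tcp [541.  285.5  26.3] yaw 76.3 z [-0. -0. -1.] q [  0.5  41.  -46.4 106.4  38.6  49.7 -79. ] F [ 0.73 -0.92  0.37] w 25.3 ff 0.0
[-0.04 -0.   -0.04]
```

Call:
jog_arm:
  deltas:
    - [2,[0,0,0],0]
    - [1.6,[0,0,0],0]
    - [1.3,[0,0,0],0]
    - [1,[0,0,0],0]
    - [0.9,[0,0,0],0]
    - [0.9,[0,0,0],0]
    - [0.9,[0,0,0],0]
  force: 25

```text
time_s: 13.45
tool_pos: [0.541, 0.2855, 0.0264]
tcp_rot: [[0.237, 0.972, 0.0], [0.972, -0.237, 0.0], [0.0, 0.0, -1.0]]
force: [0.1, 0.5, 0.8]
grip_width: 0.0109
finger_force: 24.3
```

```bash
cat >> h.py <<'E'
def ft():
    s=st();R=np.array(s["tcp_rot"]);print("F tool",(R.T@s["force"]).round(2),"T",np.round(s["torque"],2),"gauge x",round(float((np.array(s["tool_pos"])-[.5592,.3599,.045])@[.2368,.9716,0])*1000,1))
E
python3 -c "
from h import *
ft()"
```

```text
13.45 tcp [541.  285.5  26.4] yaw 76.3 z [ 0.  0. -1.] q [  0.5  41.  -46.4 106.4  38.6  49.7 -79. ] F [0.1  0.47 0.77] w 10.9 ff 24.3
F tool [ 0.48 -0.01 -0.77] T [-0.11  0.01 -0.08] gauge x -76.6
```

Call:
jog_arm:
  deltas:
    - [0.9,[0.1,0,0],0]
    - [0.9,[0.1,0,0],0]
    - [0.9,[0.1,0,0],0]
    - [0.9,[0.1,0,0],0]
    - [0.9,[0.1,0,0],0]
    - [0.9,[0.1,0,0],0]
    - [0.9,[0.1,0,0],0]
    - [0.9,[0.1,0,0],0]
    - [0.9,[0.1,0,0],0]
    - [0.9,[0.1,0,0],0]

```text
time_s: 14.45
tool_pos: [0.5434, 0.2953, 0.0263]
tcp_rot: [[0.237, 0.972, -0.0], [0.972, -0.237, 0.0], [0.0, -0.0, -1.0]]
force: [0.0, -2.1, 0.8]
grip_width: 0.0109
finger_force: 24.4
```

```bash
python3 -c "
from h import *
ft()"
```

```text
14.45 tcp [543.4 295.3  26.3] yaw 76.3 z [-0.  0. -1.] q [ -0.4  41.5 -46.3 105.5  38.6  50.1 -79.4] F [ 0.01 -2.13  0.83] w 10.9 ff 24.4
F tool [-2.07  0.51 -0.83] T [-0.48  0.02  0.02] gauge x -66.5
```

Call:
jog_arm:
  deltas:
    - [0.9,[0.05,0,0],0]
    - [0.9,[0.05,0,0],0]
    - [0.9,[0.05,0,0],0]
    - [0.9,[0.05,0,0],0]
    - [0.9,[0,0,0],0]

```text
time_s: 14.95
tool_pos: [0.5439, 0.2972, 0.0264]
tcp_rot: [[0.237, 0.972, 0.0], [0.972, -0.237, 0.0], [0.0, -0.0, -1.0]]
force: [0.3, -2.5, 0.7]
grip_width: 0.0106
finger_force: 24.4
```

```bash
python3 -c "
from h import *
ft()"
```

```text
14.95 tcp [543.9 297.2  26.4] yaw 76.3 z [ 0.  0. -1.] q [ -0.6  41.6 -46.3 105.3  38.6  50.2 -79.5] F [ 0.33 -2.51  0.74] w 10.6 ff 24.4
F tool [-2.36  0.91 -0.74] T [-0.49 -0.11 -0.02] gauge x -64.5
```

Call:
jog_arm:
  deltas:
    - [0.9,[0.05,0,0],0]
    - [0.9,[0.05,0,0],0]
    - [0.9,[0.05,0,0],0]
    - [0.9,[0.05,0,0],0]
    - [0.9,[0,0,0],0]

```text
time_s: 15.45
tool_pos: [0.5444, 0.2992, 0.0264]
tcp_rot: [[0.237, 0.972, 0.0], [0.972, -0.237, 0.0], [0.0, 0.0, -1.0]]
force: [0.8, -2.8, 0.7]
grip_width: 0.0108
finger_force: 24.4
```

```bash
python3 -c "
from h import *
ft()"
```

```text
15.45 tcp [544.4 299.2  26.4] yaw 76.3 z [ 0.  0. -1.] q [ -0.8  41.7 -46.3 105.1  38.6  50.3 -79.6] F [ 0.79 -2.84  0.66] w 10.8 ff 24.4
F tool [-2.57  1.44 -0.66] T [-0.45 -0.15 -0.03] gauge x -62.5
```

Call:
jog_arm:
  deltas:
    - [0.9,[0.05,0.02,0],0]
    - [0.9,[0.05,0,0],0]
    - [0.9,[0.05,0.01,0],0]
    - [0.9,[0.05,0,0],0]
    - [0.9,[0,0,0],0]

```text
time_s: 15.95
tool_pos: [0.5447, 0.3003, 0.0262]
tcp_rot: [[0.237, 0.972, -0.001], [0.972, -0.237, -0.001], [-0.001, -0.0, -1.0]]
force: [-4.4, -6.9, 4.7]
grip_width: 0.0109
finger_force: 24.8
```

```bash
python3 -c "
from h import *
ft()"
```

```text
15.95 tcp [544.7 300.3  26.2] yaw 76.29 z [-0.001 -0.001 -1.   ] q [ -1.   41.8 -46.3 105.   38.6  50.5 -79.6] F [-4.43 -6.9   4.69] w 10.9 ff 24.8
F tool [-7.76 -2.67 -4.68] T [-1.39  0.66 -0.03] gauge x -61.3
```

Call:
jog_arm:
  deltas:
    - [0.9,[0.04,-0.02,0],0]
    - [0.9,[0.03,0,0],0]
    - [0.9,[0,0,0],0]
    - [0.9,[0,0,0],0]
    - [0.9,[0,0,0],0]

```text
time_s: 16.45
tool_pos: [0.5448, 0.3005, 0.0262]
tcp_rot: [[0.237, 0.971, -0.001], [0.971, -0.237, -0.002], [-0.002, -0.0, -1.0]]
force: [-3.7, -10.2, 6.2]
grip_width: 0.0109
finger_force: 24.9
```

```bash
python3 -c "
from h import *
ft()"
```

```text
16.45 tcp [544.8 300.5  26.2] yaw 76.27 z [-0.001 -0.002 -1.   ] q [ -1.   41.8 -46.2 104.9  38.6  50.5 -79.7] F [ -3.71 -10.25   6.24] w 10.9 ff 24.9
F tool [-10.85  -1.17  -6.22] T [-1.94  0.85 -0.03] gauge x -61.2
```

Force rose too stiffly for the spring, and the finger edge is at gauge x = −61+11 = −50. The fingers are touching the block, not the pin touching the button. Back off and regrip farther back.

Call:
jog_arm:
  deltas:
    - [0.9,[-0.1,0,0],0]
    - [0.9,[-0.1,0,0],0]
    - [0.9,[-0.1,0,0],0]
    - [1.3,[0,0,0],0]
    - [1.8,[0,0,0],0]
    - [2.2,[0,0,0],0]
    - [2.2,[-0.3,0,0],0]
    - [2.2,[-0.4,0,0],0]
    - [2.2,[-0.4,0,0],0]
    - [2.2,[-0.2,0,0],0]
    - [2.2,[0,0,0],0]
    - [1.6,[0,0,0],0]
    - [1.3,[0,0,0],0]
    - [1,[0,0,0],0]
    - [0.9,[0,0,0],0]
    - [0.9,[0,0,0],0]
    - [0.9,[0,0,0],0]

```text
time_s: 18.15
tool_pos: [0.5413, 0.2863, 0.0264]
tcp_rot: [[0.237, 0.972, 0.0], [0.972, -0.237, 0.0], [0.0, -0.0, -1.0]]
force: [-0.3, 1.4, 1.1]
grip_width: 0.0114
finger_force: 24.3
```

```bash
python3 -c "
from h import *
ft()"
```

```text
18.15 tcp [541.3 286.3  26.4] yaw 76.3 z [ 0.  0. -1.] q [  0.4  41.1 -46.4 106.3  38.6  49.7 -79. ] F [-0.26  1.45  1.06] w 11.4 ff 24.3
F tool [ 1.35 -0.59 -1.06] T [ 0.19 -0.04 -0.01] gauge x -75.8
```

Call:
jog_arm:
  deltas:
    - [0.9,[0.05,0,0],0]
    - [0.9,[0.05,0,0],0]
    - [0.9,[0.05,0,0],0]
    - [0.9,[0.05,0,0],0]
    - [0.9,[0,0,0],0]

```text
time_s: 18.65
tool_pos: [0.5416, 0.2875, 0.0262]
tcp_rot: [[0.237, 0.971, -0.0], [0.971, -0.237, -0.001], [-0.001, -0.0, -1.0]]
force: [-2.1, -5.3, 2.9]
grip_width: 0.0108
finger_force: 24.5
```

```bash
python3 -c "
from h import *
ft()"
```

```text
18.65 tcp [541.6 287.5  26.2] yaw 76.28 z [-0.    -0.001 -1.   ] q [  0.3  41.2 -46.4 106.2  38.6  49.8 -79.1] F [-2.11 -5.32  2.93] w 10.8 ff 24.5
F tool [-5.67 -0.79 -2.92] T [-1.01  0.54  0.01] gauge x -74.5
```

Contact now comes at the same pin position with the fingers 14 mm clear of the block, so this is the button. Press a bit more, then read.

Call:
jog_arm:
  deltas:
    - [0.9,[0.03,0,0],0]
    - [0.9,[0.03,0,0],0]
    - [0.9,[0.02,0,0],0]
    - [0.9,[0,0,0],0]
    - [0.9,[0,0,0],0]

```text
time_s: 19.15
tool_pos: [0.5416, 0.2876, 0.0261]
tcp_rot: [[0.237, 0.971, -0.001], [0.971, -0.237, -0.002], [-0.002, -0.0, -1.0]]
force: [-3.7, -8.2, 5.0]
grip_width: 0.011
finger_force: 24.7
```

```bash
python3 -c "
from h import *
ft()"
```

```text
19.15 tcp [541.6 287.6  26.1] yaw 76.27 z [-0.001 -0.002 -1.   ] q [  0.2  41.2 -46.4 106.1  38.6  49.9 -79.1] F [-3.74 -8.22  5.03] w 11.0 ff 24.7
F tool [-8.88 -1.68 -5.01] T [-1.66  0.79  0.05] gauge x -74.4
```

Call:
jog_arm:
  deltas:
    - [0.9,[0,0,-0.03],0]
    - [0.9,[0,0,-0.02],0]
    - [0.9,[0.02,0,0],0]
    - [0.9,[0.02,0,0],0]
    - [0.9,[0,0,0],0]
    - [0.9,[0,0,0],0]

```text
time_s: 19.75
tool_pos: [0.5418, 0.2884, 0.0265]
tcp_rot: [[0.237, 0.971, -0.001], [0.971, -0.237, -0.001], [-0.001, -0.0, -1.0]]
force: [-1.1, -5.7, -0.4]
grip_width: 0.0109
finger_force: 24.3
```

```bash
python3 -c "
from h import *
ft()"
```

```text
19.75 tcp [541.8 288.4  26.5] yaw 76.28 z [-0.001 -0.001 -1.   ] q [  0.2  41.2 -46.4 106.1  38.6  49.9 -79.1] F [-1.11 -5.73 -0.43] w 10.9 ff 24.3
F tool [-5.83  0.28  0.44] T [-1.18  0.31  0.02] gauge x -73.6
```

Relieving the downward load freed the pin (+0.8 mm), so groove friction was masking the spring. Advance a little more.

Call:
jog_arm:
  deltas:
    - [0.9,[0.03,0,-0.01],0]
    - [0.9,[0.03,0,0],0]
    - [0.9,[0,0,0],0]
    - [0.9,[0,0,0],0]

```text
time_s: 20.15
tool_pos: [0.5419, 0.2887, 0.0265]
tcp_rot: [[0.237, 0.971, -0.001], [0.971, -0.237, -0.002], [-0.002, -0.0, -1.0]]
force: [-2.1, -7.8, -0.8]
grip_width: 0.0108
finger_force: 24.3
```

```bash
python3 -c "
from h import *
ft()"
```

```text
20.15 tcp [541.9 288.7  26.5] yaw 76.27 z [-0.001 -0.002 -1.   ] q [ 1.00e-01  4.12e+01 -4.64e+01  1.06e+02  3.86e+01  5.00e+01 -7.91e+01] F [-2.14 -7.84 -0.78] w 10.8 ff 24.3
F tool [-8.12 -0.21  0.79] T [-1.43  0.4  -0.01] gauge x -73.3
```

The slope is now about 7 N/mm, matching the spring. Nudge and hold for over a second.

Call:
jog_arm:
  deltas:
    - [0.9,[0.02,0,0],0]
    - [0.9,[0,0,0],0]
    - [0.9,[0,0,0],0]
    - [0.9,[0,0,0],0]
    - [0.9,[0,0,0],0]
    - [0.9,[0,0,0],0]
    - [0.9,[0,0,0],0]
    - [0.9,[0,0,0],0]
    - [0.9,[0,0,0],0]
    - [0.9,[0,0,0],0]
    - [0.9,[0,0,0],0]
    - [0.9,[0,0,0],0]

```text
time_s: 21.35
tool_pos: [0.5419, 0.2887, 0.0264]
tcp_rot: [[0.237, 0.971, -0.001], [0.971, -0.237, -0.002], [-0.002, -0.001, -1.0]]
force: [-2.4, -7.9, 0.4]
grip_width: 0.0111
finger_force: 24.3
```

```bash
python3 -c "
from h import *
ft()"
```

```text
21.35 tcp [541.9 288.7  26.4] yaw 76.27 z [-0.001 -0.002 -1.   ] q [ 1.00e-01  4.12e+01 -4.64e+01  1.06e+02  3.86e+01  5.00e+01 -7.91e+01] F [-2.36 -7.94  0.36] w 11.1 ff 24.3
F tool [-8.27 -0.4  -0.34] T [-1.53  0.48  0.06] gauge x -73.3
```

Call:
jog_arm:
  deltas:
    - [0.9,[0.03,0,-0.02],0]
    - [0.9,[0.02,0,0],0]
    - [0.9,[0,0,0],0]
    - [0.9,[0,0,0],0]
    - [0.9,[0,0,0],0]
    - [0.9,[0,0,0],0]
    - [0.9,[0,0,0],0]
    - [0.9,[0,0,0],0]
    - [0.9,[0,0,0],0]
    - [0.9,[0,0,0],0]

```text
time_s: 22.35
tool_pos: [0.542, 0.2889, 0.0265]
tcp_rot: [[0.238, 0.971, -0.001], [0.971, -0.238, -0.002], [-0.003, -0.001, -1.0]]
force: [-2.5, -7.7, -0.9]
grip_width: 0.011
finger_force: 24.3
```

```bash
python3 -c "
from h import *
ft()"
```

```text
22.35 tcp [542.  288.9  26.5] yaw 76.26 z [-0.001 -0.002 -1.   ] q [ 1.00e-01  4.12e+01 -4.64e+01  1.06e+02  3.86e+01  5.01e+01 -7.91e+01] F [-2.46 -7.65 -0.88] w 11.0 ff 24.3
F tool [-8.02 -0.57  0.9 ] T [-1.72  0.49  0.09] gauge x -73.0
```

Call:
jog_arm:
  deltas:
    - [0.9,[0.03,0,0],0]
    - [0.9,[0.02,0,0],0]
    - [0.9,[0,0,0],0]
    - [0.9,[0,0,0],0]
    - [0.9,[0,0,0],0]
    - [0.9,[0,0,0],0]
    - [0.9,[0,0,0],0]
    - [0.9,[0,0,0],0]
    - [0.9,[0,0,0],0]
    - [0.9,[0,0,0],0]

```text
time_s: 23.35
tool_pos: [0.542, 0.2891, 0.0265]
tcp_rot: [[0.238, 0.971, -0.001], [0.971, -0.238, -0.003], [-0.003, -0.001, -1.0]]
force: [-3.5, -9.7, 0.3]
grip_width: 0.0111
finger_force: 24.3
```

```bash
python3 -c "
from h import *
ft()"
```

```text
23.35 tcp [542.  289.1  26.5] yaw 76.25 z [-0.001 -0.003 -1.   ] q [  0.   41.2 -46.4 105.9  38.6  50.1 -79.2] F [-3.5  -9.67  0.31] w 11.1 ff 24.3
F tool [-10.23  -1.1   -0.28] T [-2.04  0.64  0.06] gauge x -72.8
```

Call:
jog_arm:
  deltas:
    - [0.9,[-0.05,0,0],0]
    - [0.9,[-0.05,0,0],0]
    - [0.9,[0,0,0],0]
    - [1.2,[0,0,0],0]
    - [1.5,[0,0,0],0]
    - [2,[0,0,0],0]
    - [2.6,[0,0,0],0]
    - [3,[0,0,0],0]
    - [3,[0,0,0],0]
    - [3,[0,0,-0.3],0]
    - [3,[0,0,-0.8],0]
    - [3,[0,0,-1.5],0]
    - [3,[0,0,-2],0]
    - [3,[0,0,-2],0]
    - [3,[-1,0,-2],0]
    - [3,[-2,0,-2],0]
    - [3,[-3,0,-1],0]
    - [3,[-3,0,-1],0]
    - [3,[-3,0,0],0]
    - [3,[-2,0,0],0]

```text
time_s: 25.35
tool_pos: [0.509, 0.1521, 0.1549]
tcp_rot: [[0.238, 0.971, 0.002], [0.971, -0.238, -0.001], [-0.001, 0.002, -1.0]]
force: [-0.6, -0.3, -0.8]
grip_width: 0.0297
finger_force: 0.0
```

```bash
python3 -c "
from h import *
ft()
import cv2
a=np.array([.2368,.9716,0]);o=np.array([.5592,.3599,.045]);y=np.array([-.9716,.2368,0])
d=snapshot('top');s=snapshot('scene')
# grey profile along groove line at pin top and beside it, 3 mm steps
for n,c in(('top',d),('scene',s)):
    g=cv2.cvtColor(c['frame'],cv2.COLOR_RGB2GRAY)
    for yy in(-.012,0,.012):
        P=[proj(c,o+x*a+yy*y+[0,0,.004]) for x in np.arange(-.106,.071,.004)]
        print(n,yy,[int(cv2.getRectSubPix(g,(1,1),tuple(map(float,p)))[0,0]) for p in P])
"
```

```text
25.35 tcp [509.  152.1 154.9] yaw 76.23 z [ 0.002 -0.001 -1.   ] q [ 21.9  25.4 -56.2 112.2  25.7  55.7 -60.4] F [-0.64 -0.31 -0.78] w 29.7 ff 0.0
F tool [-0.45 -0.55  0.78] T [-0.04 -0.02 -0.  ] gauge x -213.8
top -0.012 [197, 197, 194, 197, 195, 196, 196, 196, 196, 195, 196, 187, 182, 177, 81, 74, 79, 77, 78, 73, 77, 76, 76, 77, 74, 75, 76, 76, 74, 73, 75, 74, 74, 75, 74, 75, 75, 76, 138, 194, 196, 195, 197, 196, 197]
top 0 [196, 196, 196, 196, 171, 163, 166, 167, 169, 168, 167, 168, 167, 167, 168, 168, 171, 168, 168, 169, 168, 169, 169, 168, 170, 168, 169, 168, 167, 169, 167, 168, 170, 168, 166, 168, 167, 167, 165, 148, 153, 161, 152, 152, 165]
top 0.012 [162, 184, 195, 197, 196, 176, 158, 157, 156, 157, 156, 148, 143, 139, 70, 82, 86, 86, 84, 87, 85, 85, 86, 85, 87, 88, 85, 85, 84, 85, 85, 84, 83, 86, 84, 84, 84, 85, 122, 169, 168, 174, 175, 170, 178]
scene -0.012 [201, 201, 202, 202, 201, 202, 197, 180, 135, 79, 52, 51, 50, 56, 83, 88, 88, 88, 86, 86, 87, 87, 86, 85, 87, 87, 89, 89, 90, 87, 86, 86, 86, 84, 85, 86, 102, 152, 188, 200, 202, 202, 201, 200, 200]
scene 0 [184, 132, 111, 111, 138, 158, 160, 161, 161, 162, 162, 163, 163, 163, 161, 161, 162, 163, 165, 164, 165, 164, 165, 165, 163, 163, 163, 165, 164, 165, 163, 163, 161, 161, 162, 164, 164, 162, 163, 164, 168, 158, 139, 152, 161]
scene 0.012 [191, 130, 67, 59, 57, 59, 57, 55, 52, 54, 53, 54, 62, 67, 72, 74, 76, 77, 78, 78, 74, 73, 76, 79, 81, 79, 78, 75, 74, 75, 77, 78, 79, 78, 81, 85, 92, 100, 114, 118, 115, 110, 111, 116, 120]
```

The pin lies in the groove with its rear end at gauge x ≈ −90, so its front end is at +50. It runs into the button with no background showing between them. The arm is clear, so I'm handing in.

```bash
python3 -c "
from bench import close_job
print(close_job())"
```

```text
the job is handed in; nothing more can be done
None
```

The long pin lies in the groove with its end against the stop button, after a press held for several seconds at about 8 to 10 N by the wrist force reading; the arm is clear and the job is handed in, with no verdict returned.

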